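# Wedge the sprung catch and free the honing stone

## Robot

A 6-joint arm with a two-finger parallel gripper is mounted at the origin on the work surface. World frame = base frame: x ahead of the robot, y to its left, z up, the work surface at z = 0. Lengths are in m, angles in degrees, forces in N, time in s.
With the tool pointing down it reaches from about 0.4 to 0.825 m from the base axis. Payload 7 kg.
Tool frame: the origin (TCP) lies midway between the tips of the shut fingers; the grasp point (between the pads) lies 19 mm behind it; z points along the fingers, y is the line along which they close (so a half turn about z gives the same grasp; the last joint's range is limited). The gripper opens to 88 mm and grips with 3 to 60 N. Pads are 19 mm wide; open, the fingers measure 130 mm over their backs; the gripper's body (78 mm by 193 mm) begins 47 mm behind the grasp point.
Start: joints at [80.277, 20.546, 0.682, 0, -70.136, -16.507], TCP at [0.298, 0.605, 0.227] pointing down, gripper open.
Joint ranges: [-176.03, 176.03], [-82.01, 121.73], [-58.28, 71.71], [-173.87, 95.51], [-174.79, -0.11], [-173.66, 173.66]. Speed limits (degrees/s): [136.94, 136.94, 172.46, 180, 180, 180].

## Interface

Orientations are given as [roll, pitch, yaw] about the fixed x, y, z axes, in that order (R = Rz(yaw) Ry(pitch) Rx(roll)).
In Python, from plant import r gives the robot as it stands.
- The arm moves only by the tool drive_tool, never from a script. Its argument "commands" is a list of rows, each an object of numbers: "hand": the closure, from 0 (fully open) to 1 (shut); "tx", "ty", "tz": the shift along the world's x, y, z scaled (see below); "turn": the turn about the world's z scaled (see below). A call has 1 to 10 rows; each row is the pose to reach, as a shift and turn from the pose commanded when the call began; what a row does not reach only later rows make up. The controller multiplies each number of a shift by 0.6 m and each number of a turn by 90 degrees. A row lasts 1/10 s, in which the tool goes at most 50 mm and 8.59 degrees, less where a joint would pass 70% of its speed; a pose out of reach is approached as far as the arm can. A call with a number of a shift or a turn outside -1 to 1 is refused whole. A call with a gripper value outside its range is refused whole. The fingers move at their own pace and stop on an object; "grip_force" is the grip in N (left out, the last holds). Time passes only in rows, so rows that repeat a pose let the fingers close. It gives the time, the measured TCP pose, the force, the opening and the grip force at its end, in the units of the state.
- r.get_state(): the state, without advancing time (a new reading comes with each control period).
- r.capture(name): name is "scene" or "side" or "wrist"; returns a dict with "frame" (480x640x3 uint8, red, green, blue), "fx", "fy", "cx", "cy" (pixels), "D" ([k1, k2, p1, p2, k3] as OpenCV has them; the pictures are not rectified), "world_from_camera" (4x4, takes a point from camera to world coordinates); the wrist camera has in their place "T_tool_cam" (4x4, takes a point from camera to tool coordinates, whose origin is the TCP and whose axes are the flange's). Camera axes: x right, y down, z forward; pixel columns grow to the right and rows downward; lengths in m; the calibration is good to about 2 mm. A picture is of the moment at which its call begins: read the wrist's pose just before it. There is no depth.
- r.close_job(): hands the job in; it is judged then, once.
Trained networks look in the newest picture that a camera, given by its name, has taken for a name from the list of things; names that differ only in an ending like _2 or _b are one class to them, and where a whole thing is asked for, a point or a joint stands for the part that bears it (a point fixed in the world has none). Each returns a list of dicts, best first, with "score" (0 to 1); they miss things now and then, are a little off and sometimes report something else, mostly with a low value. They report only what shows in the picture. A call takes as long as a camera call. They do not tell look-alikes from the thing itself.
- r.trace(label, camera): "pixels" (480x640 bool, what is visible of it) and "extent" ([left, top, right, bottom] in pixels, round what is visible of it).
The state is a dict: "time_s": time; "joints": joint angles; "qd": joint speeds; "joint_torque": joint torques, N m; "tcp_pos": TCP position; "eef_rot": TCP orientation; "contact_force": force on the tool from outside, world axes, zero at the start; "moment": the same for the moment, N m; "gripper_width": finger opening in m; "gripper_force": force on a finger pad.
Only numpy, scipy, OpenCV 4.12 (cv2) and the standard library are available. Lean on these libraries where they do the work, as an engineer would, in place of code of your own. Each camera call takes 0.05 s, during which the arm holds its last target. There are 200 camera calls.

## Task

The honing stone is held down in its bench holder by a sprung catch that snaps back as soon as it is let go. Take the wooden wedge and push it, narrow end down, into the gap between the holder's grey block and the steel plate behind it so that it keeps the catch drawn back by itself; only then lift out the stone and lay it gently and flat inside the shallow wooden tray (no dropping). Leave the wedge standing in the gap, holding the catch open.

Things in the scene. Friction and masses are not known exactly. Their poses are not given: they have to be found in the camera images.
- wedge: Wooden wedge standing on the bench, narrow end down: 40 (x) x 30 (y) x 100 mm tall, 80 g; its lowest 20 mm taper on both 40 mm wide faces to 18 mm thick at the foot, straight above. Origin: centre of the foot. Not wanted: a square block (48 x 48 x 75) and a dowel stub (42 across, 85 tall) of like wood, standing about 100 mm apart in a row with it, any order, on the near left.
- stone: Grey honing stone, 50 (x) x 140 (y) x 28 mm, 0.3 to 0.55 kg, lying on the holder's base (top 18 mm above the bench). Origin: centre of its underside. The catch's lip hangs over the last 10 mm of its +y end; end guides 10 mm high leave its middle 60 mm free on both sides, down to the base. A smaller loose stone on the bench is not wanted.
- gap (a point): Where the wedge's foot goes: on the holder's base top, 18 mm above the bench; z up, y along the holder away from the stone. Lower the wedge straight down here, its x along this x within 10 deg. Grey block: face at y -19 mm, top 52 mm above here. It takes up to about 10 N; the wedge may then settle 4 mm towards the block. Rods along y at x = -36 and +36 mm, 16 mm high, leave 64 mm.
- catch (a joint): Sprung steel catch (lip, two rods, plate 34 mm wide): 0 = shut, in m drawn back along the gap's +y, at most 0.032. Spring 2.5 to 5 N. 0.010 clears the stone; wedge fully in gives 0.016. Shut, the plate's face is at y -5 mm from the gap point (14 mm from the block) up to 32 mm above it, then leans away 31 deg to y +19 at 72 mm: a mouth that the wedge's foot pushes open.
- tray: Shallow fixed wooden tray on the near right of the bench: 102 (x) x 192 (y) mm outside, 90 x 180 mm inside, rim 12 mm above the bench, floor 6 mm above the bench. Origin: centre of its underside.
Not all that is in view belongs to the job. Several things have the shape of the tray; the one meant has the colours described above. What is shaped like the stone but yellow is not meant.

How it is judged:
By the outcome, as a careful person would: the job done as asked, in the order asked, and still so for the second after the job is handed in, with the robot touching nothing.
It also fails if it takes over 59 s, if anything falls off the work surface, if the arm or the gripper's body presses on something with over 40 N, if the wrist force passes 120 N, or if a joint passes its speed limit or range.

## Working session

There is one attempt and no reset: what is moved stays moved. The work goes in short steps, Python scripts to look and compute and a tool call to move; the robot and the scene stay as the last step left them, time stands still between calls to the robot, and variables do not carry over. Pictures are saved under pics/ and viewed, at most 10 in all, crops included, and the job is handed in when it is done.

Besides the shell and the picture viewer there is one more tool, called as name(argument=value, ...) on one line, values as JSON. drive_tool: Moves the arm, as the interface text tells. Its arguments: {"type":"object","properties":{"commands":{"type":"array"},"grip_force":{"type":"number"}},"required":["commands"]}

```bash
mkdir -p pics; ls; cat > h.py <<'E'
from plant import r
import numpy as np, cv2
def cam(n):
    s=r.get_state(); c=r.capture(n)
    K=np.array([[c["fx"],0,c["cx"]],[0,c["fy"],c["cy"]],[0,0,1.]]); D=np.array(c["D"],float)
    if n=="wrist":
        from scipy.spatial.transform import Rotation as R
        T=np.eye(4); T[:3,:3]=R.from_euler("xyz",s["eef_rot"],degrees=True).as_matrix(); T[:3,3]=s["tcp_pos"]
        T=T@np.array(c["T_tool_cam"])
    else: T=np.array(c["world_from_camera"])
    return c["frame"],K,D,T
def ray(px,K,D,T,z):
    p=cv2.undistortPoints(np.array(px,float).reshape(-1,1,2),K,D).reshape(-1,2)
    d=np.c_[p,np.ones(len(p))]@T[:3,:3].T
    return T[:3,3]+d*((z-T[2,3])/d[:,2])[:,None]
def proj(P,K,D,T):
    Ti=np.linalg.inv(T); return cv2.projectPoints(np.array(P,float).reshape(-1,1,3),cv2.Rodrigues(Ti[:3,:3])[0],Ti[:3,3],K,D)[0].reshape(-1,2)
def save(f,name): cv2.imwrite("pics/"+name,f[:,:,::-1])
E
python3 - <<'E'
from h import *
for n in("scene","side","wrist"):
    f,K,D,T=cam(n); save(f,n+"1.png"); print(n,T.round(3).tolist(),K[0,0])
    for l in("wedge","stone","gap","catch","tray"):
        try:
            for d in r.trace(l,n): 
                m=d["pixels"]; ys,xs=np.nonzero(m); print(l,round(d["score"],2),d["extent"],m.sum(), f[m].mean(0).round(), xs.mean().round(),ys.mean().round(), ray([[xs.mean(),ys.mean()]],K,D,T,0.03).round(3))
        except Exception as e: print(l,e)
print(r.get_state())
E
```

```text
pics
scene [[-0.755, 0.481, -0.445, 0.908], [0.656, 0.535, -0.533, 0.544], [-0.018, -0.694, -0.719, 0.783], [0.0, 0.0, 0.0, 1.0]] 452.2013350488627
wedge 0.82 [415.8, 295.1, 442.7, 342.4] 843 [207. 170. 118.] 429.0 318.0 [[0.442 0.3   0.03 ]]
stone 0.93 [200.5, 228.0, 248.1, 271.7] 1087 [219. 206. 204.] 221.0 247.0 [[ 0.646 -0.135  0.03 ]]
stone 0.78 [403.6, 229.3, 457.0, 281.2] 1407 [242. 228.   2.] 429.0 255.0 [[0.314 0.193 0.03 ]]
gap 0.56 [184.1, 224.9, 327.5, 341.2] 5722 [195. 152. 118.] 263.0 286.0 [[0.639 0.017 0.03 ]]
catch 0.91 [235.1, 255.9, 292.0, 309.4] 1165 [194. 185. 187.] 260.0 276.0 [[ 0.629 -0.008  0.03 ]]
tray 0.78 [276.7, 122.6, 341.8, 163.7] 1485 [180.  81. 219.] 310.0 144.0 [[ 0.241 -0.309  0.03 ]]
tray 0.6 [243.4, 171.0, 311.0, 230.3] 2136 [223. 150.  85.] 277.0 201.0 [[ 0.457 -0.176  0.03 ]]
side [[0.874, -0.303, 0.379, 0.104], [-0.485, -0.55, 0.68, -0.659], [0.003, -0.778, -0.628, 0.623], [0.0, 0.0, 0.0, 1.0]] 439.6911521986958
wedge 0.66 [244.0, 149.6, 265.6, 182.3] 517 [176. 136.  89.] 254.0 163.0 [[0.479 0.37  0.03 ]]
stone 0.98 [380.6, 220.4, 445.6, 260.4]
[... 673 characters left out ...]
234994064023
{'time_s': 0.9, 'joints': array([ 8.02774381e+01,  2.05445968e+01,  6.81769801e-01,  5.40489894e-05,
       -7.01373669e+01, -1.65070307e+01]), 'qd': array([ 0.08848032,  0.0282335 , -0.06825873,  0.00425685,  0.06838729,
        0.0225012 ]), 'joint_torque': array([-5.86182819e-05, -5.82360291e+01,  2.93298751e+01,  7.00275108e+00,
        1.24672131e-02, -2.01908438e-05]), 'tcp_pos': array([0.29833324, 0.60545632, 0.22657989]), 'eef_rot': array([ 1.79999829e+02, -1.03829693e-04, -2.62295742e+01]), 'contact_force': array([ 0.19970318,  0.41334945, -0.44786503]), 'moment': array([ 0.02551599, -0.01401572, -0.04614289]), 'gripper_force': 0.0, 'gripper_width': 0.08758795589341567}
```

View pics/scene1.png

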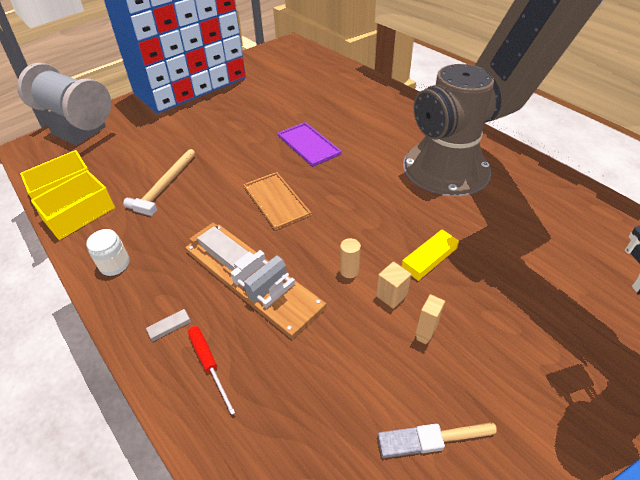

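View pics/side1.png

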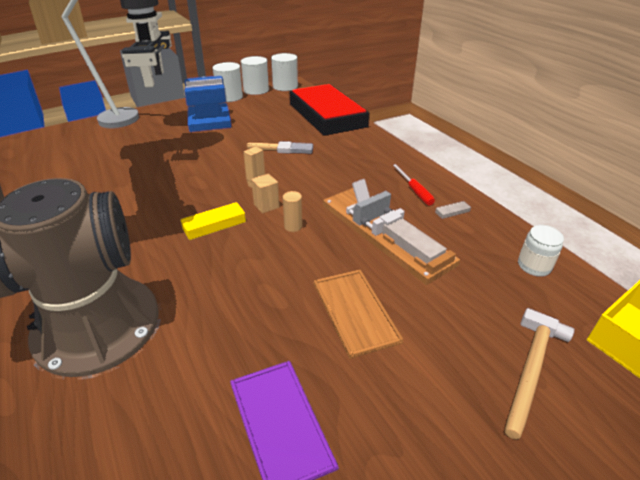

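The scene shows the wedge at (429,318), the holder with the stone at about (255,278), the wooden tray at (277,201) and the purple decoy tray at (310,144). The side view agrees, with the wedge at (254,163) and the tray at (357,314).

```bash
cat >> h.py <<'E'
from scipy.optimize import differential_evolution
def hullmask(P,K,D,T):
    m=np.zeros((480,640),np.uint8); q=proj(P,K,D,T)
    cv2.fillConvexPoly(m,cv2.convexHull((q*16).round().astype(np.int32)),1,shift=4); return m>0
def box(sx,sy,z0,z1,bx=None,by=None):
    return [[a*sx/2,b*sy/2,z] for a in(-1,1) for b in(-1,1) for z in(z0,z1)]
def fit(P,views,x0,rad=0.04):
    P=np.array(P,float)
    def pose(v):
        c,s=np.cos(v[2]),np.sin(v[2]); return P@np.array([[c,-s,0],[s,c,0],[0,0,1]]).T+[v[0],v[1],0]
    def cost(v):
        t=0
        for m,K,D,T in views:
            h=hullmask(pose(v),K,D,T); t+=1-(h&m).sum()/max(1,(h|m).sum())
        return t/len(views)
    o=differential_evolution(cost,[(x0[0]-rad,x0[0]+rad),(x0[1]-rad,x0[1]+rad),(-np.pi/2,np.pi/2)],seed=1,popsize=15,maxiter=60,tol=1e-6)
    return o.x[0].round(4),o.x[1].round(4),np.degrees(o.x[2]).round(1),round(o.fun,3)
WEDGE=box(40,30,20,100)+box(40,18,0,0); WEDGE=(np.array(WEDGE)/1000).tolist()
STONE=box(.05,.14,.018,.046); TRAY=box(.102,.192,0,.012)
E
python3 - <<'E'
from h import *
V={k:[] for k in("wedge","stone","tray")}
for n in("scene","side"):
    f,K,D,T=cam(n)
    for l,col in(("wedge",(0,1)),("stone",0),("tray",0)):
        for d in r.trace(l,n):
            c=f[d["pixels"]].mean(0)
            ok={"wedge":True,"stone":c.min()>120,"tray":c[1]>110 and c[2]<150}[l]
            if ok: V[l].append((d["pixels"],K,D,T)); break
for l,P,x0 in(("wedge",WEDGE,(.45,.33)),("stone",STONE,(.647,-.125)),("tray",TRAY,(.445,-.2))):
    print(l,len(V[l]),fit(P,V[l],x0)); 
    for v in V[l]: print("   single",fit(P,[v],x0))
E
```

```text
wedge 2 (np.float64(0.458), np.float64(0.3087), np.float64(24.7), np.float64(0.161))
   single (np.float64(0.4574), np.float64(0.3081), np.float64(23.6), np.float64(0.072))
   single (np.float64(0.4604), np.float64(0.3147), np.float64(43.4), np.float64(0.203))
stone 1 (np.float64(0.648), np.float64(-0.1124), np.float64(3.7), np.float64(0.139))
   single (np.float64(0.648), np.float64(-0.1124), np.float64(3.7), np.float64(0.139))
tray 1 (np.float64(0.4406), np.float64(-0.2067), np.float64(-10.0), np.float64(0.043))
   single (np.float64(0.4406), np.float64(-0.2067), np.float64(-10.0), np.float64(0.043))
```

drive_tool(commands=[{"tx": 0.265,"ty": -0.49,"tz": 0.05,"turn": -0.44,"hand": 0},{"tx": 0.265,"ty": -0.49,"tz": 0.05,"turn": -0.44,"hand": 0},{"tx": 0.265,"ty": -0.49,"tz": 0.05,"turn": -0.44,"hand": 0},{"tx": 0.265,"ty": -0.49,"tz": 0.05,"turn": -0.44,"hand": 0},{"tx": 0.265,"ty": -0.49,"tz": 0.05,"turn": -0.44,"hand": 0},{"tx": 0.265,"ty": -0.49,"tz": 0.05,"turn": -0.44,"hand": 0},{"tx": 0.265,"ty": -0.49,"tz": 0.05,"turn": -0.44,"hand": 0},{"tx": 0.265,"ty": -0.49,"tz": 0.05,"turn": -0.44,"hand": 0},{"tx": 0.265,"ty": -0.49,"tz": 0.05,"turn": -0.44,"hand": 0}])

```text
time_s: 2.2
tcp_pos: [0.4578, 0.3108, 0.2569]
eef_rot: [-180.0, 0.0, -65.9]
contact_force: [0.2, -0.2, 0.4]
gripper_width: 0.0877
gripper_force: 0.0
```

```bash
python3 - <<'E'
from h import *
V=[]
for n in("wrist","scene"):
    f,K,D,T=cam(n)
    if n=="wrist": save(f,"w2.png")
    for d in r.trace("wedge",n):
        print(n,d["score"],d["extent"])
    d=r.trace("wedge",n)
    if d: V.append((d[0]["pixels"],K,D,T))
print(fit(WEDGE,V[:1],(.458,.309)),fit(WEDGE,V,(.458,.309)))
s=r.get_state();print(s["time_s"],s["tcp_pos"],s["eef_rot"],s["joints"].round(1))
E
```

```text
wrist 0.83 [293.7, 189.5, 350.7, 249.7]
scene 0.91 [418.1, 296.5, 444.0, 342.1]
(np.float64(0.4585), np.float64(0.3094), np.float64(16.6), np.float64(0.033)) (np.float64(0.4581), np.float64(0.3089), np.float64(18.8), np.float64(0.064))
2.5 [0.45686518 0.31228971 0.25628657] [ 1.79975408e+02 -1.08772038e-02 -6.57477415e+01] [ 54.6   8.  -12.2  -0.  -69.8 -30.4]
```

View pics/w2.png

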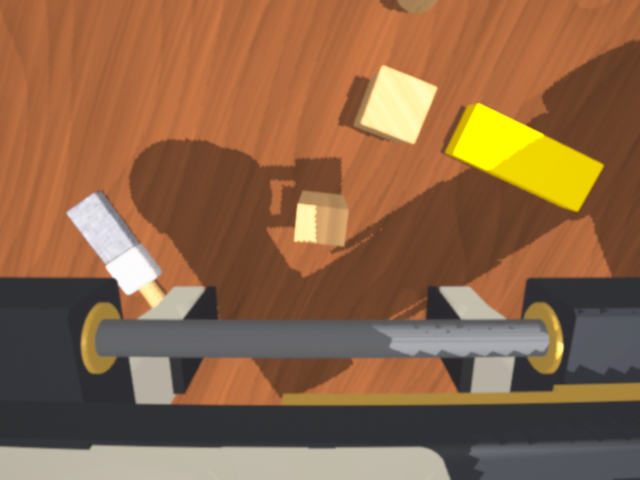

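The wrist view shows the wedge at (321,218), just ahead of the open fingers, with the block at (397,105) well clear. I'll descend and grip.

drive_tool(commands=[{"tx": 0.0025,"ty": -0.003,"tz": -0.1,"turn": -0.08,"hand": 0},{"tx": 0.0025,"ty": -0.003,"tz": -0.2,"turn": -0.08,"hand": 0},{"tx": 0.0025,"ty": -0.003,"tz": -0.29,"turn": -0.08,"hand": 0},{"tx": 0.0025,"ty": -0.003,"tz": -0.325,"turn": -0.08,"hand": 0},{"tx": 0.0025,"ty": -0.003,"tz": -0.325,"turn": -0.08,"hand": 0},{"tx": 0.0025,"ty": -0.003,"tz": -0.325,"turn": -0.08,"hand": 0.6},{"tx": 0.0025,"ty": -0.003,"tz": -0.325,"turn": -0.08,"hand": 0.8},{"tx": 0.0025,"ty": -0.003,"tz": -0.325,"turn": -0.08,"hand": 0.8},{"tx": 0.0025,"ty": -0.003,"tz": -0.325,"turn": -0.08,"hand": 0.8},{"tx": 0.0025,"ty": -0.003,"tz": -0.325,"turn": -0.08,"hand": 0.8}], grip_force=35)

```text
time_s: 3.5
tcp_pos: [0.4592, 0.3102, 0.0628]
eef_rot: [-179.9, 0.1, -73.0]
contact_force: [-0.1, -1.0, -0.2]
gripper_width: 0.0531
gripper_force: 0.0
```

drive_tool(commands=[{"hand": 0.9},{"hand": 0.9},{"hand": 0.9},{"hand": 0.9},{"hand": 0.9}])

```text
invalid input
```

drive_tool(commands=[{"tx": 0,"ty": 0,"tz": 0,"turn": 0,"hand": 0.9},{"tx": 0,"ty": 0,"tz": 0,"turn": 0,"hand": 0.9},{"tx": 0,"ty": 0,"tz": 0,"turn": 0,"hand": 0.9},{"tx": 0,"ty": 0,"tz": 0,"turn": 0,"hand": 0.9},{"tx": 0,"ty": 0,"tz": 0,"turn": 0,"hand": 0.9}], grip_force=35)

```text
time_s: 4.0
tcp_pos: [0.459, 0.3098, 0.062]
eef_rot: [-180.0, 0.0, -73.0]
contact_force: [-1.9, -1.2, 6.3]
gripper_width: 0.0403
gripper_force: 34.9
```

drive_tool(commands=[{"tx": 0,"ty": 0,"tz": 0.08,"turn": 0,"hand": 0.9},{"tx": 0,"ty": 0,"tz": 0.16,"turn": 0,"hand": 0.9},{"tx": 0.3,"ty": -0.45,"tz": 0.33,"turn": -0.145,"hand": 0.9},{"tx": 0.3,"ty": -0.45,"tz": 0.33,"turn": -0.145,"hand": 0.9},{"tx": 0.3,"ty": -0.45,"tz": 0.33,"turn": -0.145,"hand": 0.9},{"tx": 0.3,"ty": -0.45,"tz": 0.33,"turn": -0.145,"hand": 0.9},{"tx": 0.3,"ty": -0.45,"tz": 0.33,"turn": -0.145,"hand": 0.9},{"tx": 0.3,"ty": -0.45,"tz": 0.33,"turn": -0.145,"hand": 0.9},{"tx": 0.3,"ty": -0.45,"tz": 0.33,"turn": -0.145,"hand": 0.9},{"tx": 0.3,"ty": -0.45,"tz": 0.33,"turn": -0.145,"hand": 0.9}], grip_force=35)

```text
time_s: 5.0
tcp_pos: [0.6412, 0.0358, 0.2603]
eef_rot: [-179.9, -0.0, -86.3]
contact_force: [0.0, 0.4, -1.8]
gripper_width: 0.0397
gripper_force: 34.9
```

```bash
python3 - <<'E'
from h import *
f,K,D,T=cam("wrist"); save(f,"w3.png")
for l in("wedge","stone","catch","gap"):
    for d in r.trace(l,"wrist"):
        print(l,d["score"],d["extent"])
        if l=="stone" : print(fit(STONE,[(d["pixels"],K,D,T)],(.648,-.112)))
s=r.get_state();print(s["time_s"],s["tcp_pos"],s["eef_rot"],s["contact_force"],s["gripper_width"])
E
```

```text
wedge 0.82 [257.7, 248.3, 386.7, 396.7]
stone 0.93 [296.4, 0.0, 358.0, 121.3]
(np.float64(0.6463), np.float64(-0.1309), np.float64(6.6), np.float64(0.02))
stone 0.91 [596.7, 355.9, 631.1, 381.4]
(np.float64(0.6549), np.float64(-0.092), np.float64(64.5), np.float64(1.0))
stone 0.64 [253.5, 246.1, 387.3, 394.3]
(np.float64(0.6549), np.float64(-0.092), np.float64(64.5), np.float64(1.0))
catch 0.62 [286.4, 105.7, 381.5, 246.5]
gap 0.96 [269.7, 0.0, 391.3, 289.1]
5.25 [0.63812679 0.0403687  0.25886305] [ 1.79929295e+02 -9.65670102e-04 -8.60293893e+01] [ 0.6319502  -0.20141249 -1.50980945] 0.03994444604982416
```

View pics/w3.png

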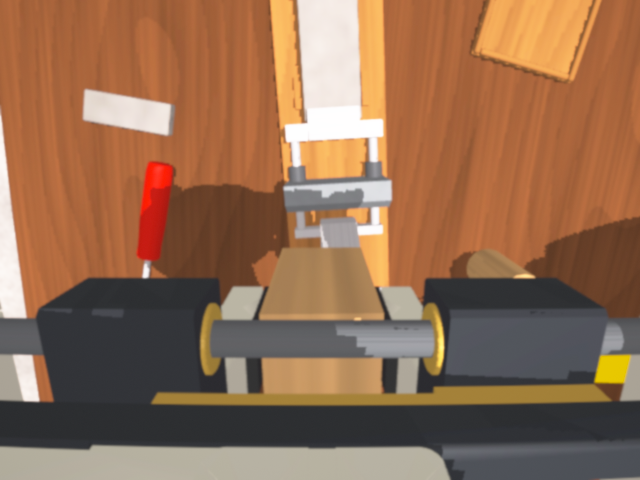

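The wrist view shows the stone at (330,55), lip at (334,130), block at (338,193) and leaning plate at (340,232). I'll zoom in for the block and plate edges.

```bash
python3 - <<'E'
import cv2
f=cv2.imread("pics/w3.png")[95:265,260:420]
cv2.imwrite("pics/w3z.png",cv2.resize(f,None,fx=3.5,fy=3.5,interpolation=cv2.INTER_CUBIC))
E
```

```text
(no output)
```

View pics/w3z.png

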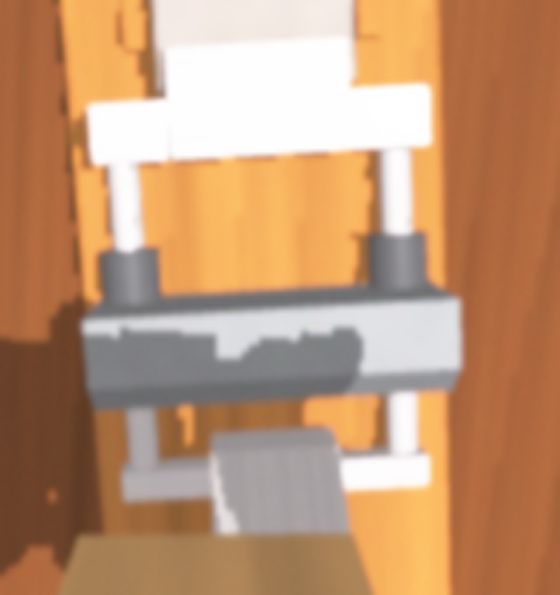

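The zoom shows the block's rear edge from about (98,406) to (452,390), and the plate's fold near (215,455) to (338,446), both in zoomed pixels.

```bash
python3 - <<'E'
from h import *
f,K,D,T=cam("wrist")
print(T[:3,3])
def z(px,h,name):
    p=ray(np.array(px)/3.5+[260,95],K,D,T,h); d=p[0]-p[1]; print(name,p[:,:2].round(4).tolist(),"mid",p.mean(0).round(4),"yaw",np.degrees(np.arctan2(d[1],d[0])).round(1),"len",np.linalg.norm(d).round(4))
z([[98,408],[452,390]],.070,"blk back edge z70")
z([[98,408],[452,390]],.064,"blk back edge z64")
z([[88,394],[462,374]],.070,"chamfer start z70")
z([[82,320],[462,297]],.070,"blk front top")
z([[100,300],[445,288]],.018,"blk front bottom")
z([[215,455],[338,446]],.050,"plate fold z50")
z([[211,438],[332,430]],.018,"plate foot z18")
z([[143,430],[402,420]],.030,"rods z30")
z([[128,200],[397,190]],.030,"rods front z30")
z([[125,500],[430,484]],.034,"crossbar")
z([[80,0+595-200],[450,595-200]],.018,"base edges")
z([[68,95],[102,500]],.018,"base left edge dir")
E
```

```text
[ 0.64306834 -0.02912721  0.41698614]
blk back edge z70 [[0.6666, 0.0359], [0.5799, 0.0254]] mid [0.6232 0.0306 0.07  ] yaw 6.9 len 0.0873
blk back edge z64 [[0.667, 0.037], [0.5788, 0.0263]] mid [0.6229 0.0317 0.064 ] yaw 6.9 len 0.0888
chamfer start z70 [[0.6692, 0.0326], [0.5779, 0.0212]] mid [0.6235 0.0269 0.07  ] yaw 7.1 len 0.092
blk front top [[0.6715, 0.0145], [0.58, 0.0025]] mid [0.6258 0.0085 0.07  ] yaw 7.5 len 0.0923
blk front bottom [[0.671, 0.0151], [0.5755, 0.0051]] mid [0.6233 0.0101 0.018 ] yaw 6.0 len 0.096
plate fold z50 [[0.6366, 0.05], [0.6045, 0.0454]] mid [0.6206 0.0477 0.05  ] yaw 8.2 len 0.0324
plate foot z18 [[0.6375, 0.0521], [0.6033, 0.0474]] mid [0.6204 0.0497 0.018 ] yaw 7.8 len 0.0345
rods z30 [[0.6566, 0.0487], [0.5855, 0.0409]] mid [0.621  0.0448 0.03  ] yaw 6.2 len 0.0715
rods front z30 [[0.6641, -0.0131], [0.5931, -0.0207]] mid [ 0.6286 -0.0169  0.03  ] yaw 6.1 len 0.0714
crossbar [[0.6603, 0.0679], [0.5765, 0.0575]] mid [0.6184 0.0627 0.034 ] yaw 7.0 len 0.0845
base edges [[0.6754, 0.0423], [0.5708, 0.035]] mid [0.6231 0.0386 0.018 ] yaw 4.0 len 0.1048
base left edge dir [[0.6824, -0.0392], [0.6676, 0.0724]] mid [0.675  0.0166 0.018 ] yaw -82.5 len 0.1126
```

```bash
python3 - <<'E'
from h import *
f,K,D,T=cam("wrist"); s=r.get_state(); t=np.array(s["tcp_pos"])
t=np.array([.6385,.039,.260]) # commanded
a=np.radians(-86); R=np.array([[np.cos(a),-np.sin(a)],[np.sin(a),np.cos(a)]])
def W(dx,dy,h): return [*(t[:2]+R@[dx,dy]),t[2]-.062+h]
for dx in(-.003,0,.003):
    print(dx,proj([W(.009+dx,0,0),W(.015+dx,0,.02),W(.015+dx,0,.1)],K,D,T).round(1).tolist())
m=r.trace("wedge","wrist")[0]["pixels"]
c=np.nonzero(m[:,322])[0]; print(c.min(),c.max()); print(s["tcp_pos"])
E
```

```text
-0.003 [[320.3, 250.6], [320.3, 250.0], [320.1, 318.0]]
0 [[320.3, 245.5], [320.3, 244.3], [320.1, 309.3]]
0.003 [[320.3, 240.2], [320.2, 238.5], [320.1, 300.5]]
247 392
[0.63827635 0.04062598 0.25928462]
```

drive_tool(commands=[{"tx": -0.03,"ty": 0.016,"tz": 0,"turn": 0.034,"hand": 0.9},{"tx": -0.03,"ty": 0.016,"tz": -0.05,"turn": 0.034,"hand": 0.9},{"tx": -0.03,"ty": 0.016,"tz": -0.1,"turn": 0.034,"hand": 0.9},{"tx": -0.03,"ty": 0.016,"tz": -0.15,"turn": 0.034,"hand": 0.9},{"tx": -0.03,"ty": 0.016,"tz": -0.18,"turn": 0.034,"hand": 0.9},{"tx": -0.03,"ty": 0.016,"tz": -0.18,"turn": 0.034,"hand": 0.9},{"tx": -0.03,"ty": 0.016,"tz": -0.18,"turn": 0.034,"hand": 0.9}], grip_force=45)

```text
time_s: 6.1
tcp_pos: [0.6211, 0.0497, 0.1521]
eef_rot: [-180.0, -0.0, -83.0]
contact_force: [0.7, -0.3, 0.3]
gripper_width: 0.0396
gripper_force: 44.9
```

drive_tool(commands=[{"tx": 0,"ty": 0,"tz": -0.01,"turn": 0,"hand": 0.9},{"tx": 0,"ty": 0,"tz": -0.02,"turn": 0,"hand": 0.9},{"tx": 0,"ty": 0,"tz": -0.03,"turn": 0,"hand": 0.9},{"tx": 0,"ty": 0,"tz": -0.035,"turn": 0,"hand": 0.9},{"tx": 0,"ty": 0,"tz": -0.04,"turn": 0,"hand": 0.9},{"tx": 0,"ty": 0,"tz": -0.045,"turn": 0,"hand": 0.9},{"tx": 0,"ty": 0,"tz": -0.045,"turn": 0,"hand": 0.9}])

```text
time_s: 6.8
tcp_pos: [0.621, 0.049, 0.1244]
eef_rot: [-180.0, -0.0, -83.0]
contact_force: [1.7, -3.7, -0.1]
gripper_width: 0.0397
gripper_force: 44.9
```

drive_tool(commands=[{"tx": 0,"ty": 0,"tz": -0.006,"turn": 0,"hand": 0.9},{"tx": 0,"ty": 0,"tz": -0.012,"turn": 0,"hand": 0.9},{"tx": 0,"ty": 0,"tz": -0.018,"turn": 0,"hand": 0.9},{"tx": 0,"ty": 0,"tz": -0.024,"turn": 0,"hand": 0.9},{"tx": 0,"ty": 0,"tz": -0.03,"turn": 0,"hand": 0.9},{"tx": 0,"ty": 0,"tz": -0.036,"turn": 0,"hand": 0.9},{"tx": 0,"ty": 0,"tz": -0.036,"turn": 0,"hand": 0.9}])

```text
time_s: 7.5
tcp_pos: [0.6204, 0.049, 0.1019]
eef_rot: [179.9, -0.0, -83.0]
contact_force: [1.9, -4.9, -0.5]
gripper_width: 0.0397
gripper_force: 44.9
```

drive_tool(commands=[{"tx": 0,"ty": 0,"tz": -0.006,"turn": 0,"hand": 0.9},{"tx": 0,"ty": 0,"tz": -0.012,"turn": 0,"hand": 0.9},{"tx": 0,"ty": 0,"tz": -0.018,"turn": 0,"hand": 0.9},{"tx": 0,"ty": 0,"tz": -0.024,"turn": 0,"hand": 0.9},{"tx": 0,"ty": 0,"tz": -0.03,"turn": 0,"hand": 0.9},{"tx": 0,"ty": 0,"tz": -0.033,"turn": 0,"hand": 0.9},{"tx": 0,"ty": 0,"tz": -0.033,"turn": 0,"hand": 0.9}])

```text
time_s: 8.2
tcp_pos: [0.6199, 0.0488, 0.0818]
eef_rot: [179.9, -0.0, -83.1]
contact_force: [2.2, -5.9, -2.4]
gripper_width: 0.0403
gripper_force: 44.9
```

drive_tool(commands=[{"tx": 0,"ty": 0,"tz": -0.003,"turn": 0,"hand": 0.9},{"tx": 0,"ty": 0,"tz": -0.005,"turn": 0,"hand": 0.9},{"tx": 0,"ty": 0,"tz": -0.005,"turn": 0,"hand": 0.9}])

```text
time_s: 8.5
tcp_pos: [0.62, 0.0488, 0.08]
eef_rot: [179.9, -0.0, -83.0]
contact_force: [-1.5, -4.4, 6.5]
gripper_width: 0.0398
gripper_force: 44.9
```

drive_tool(commands=[{"tx": 0.0003,"ty": -0.002,"tz": -0.001,"turn": 0,"hand": 0.9},{"tx": 0.0005,"ty": -0.004,"tz": -0.001,"turn": 0,"hand": 0.9},{"tx": 0.0005,"ty": -0.004,"tz": -0.001,"turn": 0,"hand": 0.9}])

```text
time_s: 8.8
tcp_pos: [0.6206, 0.0471, 0.0799]
eef_rot: [180.0, 0.0, -83.0]
contact_force: [-3.4, -3.2, 10.2]
gripper_width: 0.0397
gripper_force: 44.9
```

drive_tool(commands=[{"tx": 0,"ty": 0,"tz": 0.001,"turn": 0,"hand": 0.9},{"tx": 0.0003,"ty": -0.002,"tz": 0.001,"turn": 0,"hand": 0.9},{"tx": 0.0003,"ty": -0.002,"tz": 0.001,"turn": 0,"hand": 0.9}])

```text
time_s: 9.1
tcp_pos: [0.6208, 0.0456, 0.08]
eef_rot: [179.9, 0.0, -83.0]
contact_force: [-2.3, -3.8, 7.0]
gripper_width: 0.0402
gripper_force: 44.9
```

```bash
python3 - <<'E'
from h import *
A=[]
for n in("scene","side"):
    f,K,D,T=cam(n); A.append(f)
a=cv2.resize(A[0][200:340,180:340],None,fx=2.5,fy=2.5,interpolation=2); b=cv2.resize(A[1][150:290,310:470],None,fx=2.5,fy=2.5,interpolation=2)
save(np.hstack([a,b]),"in4.png")
E
```

```text
(no output)
```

View pics/in4.png

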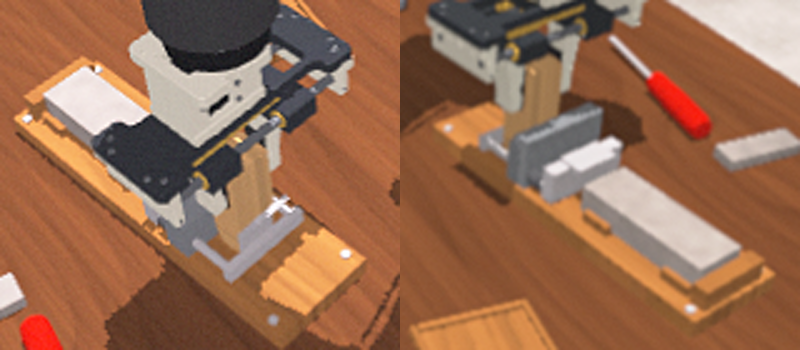

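The wedge stands fully in the gap, with the lip drawn back clear of the stone (in4, right half near (590,165)). I'll release it and retreat.

drive_tool(commands=[{"tx": 0.0003,"ty": -0.002,"tz": 0,"turn": 0,"hand": 0.9},{"tx": 0.0003,"ty": -0.002,"tz": 0,"turn": 0,"hand": 0.9},{"tx": 0.0003,"ty": -0.002,"tz": 0,"turn": 0,"hand": 0.3},{"tx": 0.0003,"ty": -0.002,"tz": 0,"turn": 0,"hand": 0.3},{"tx": 0.0003,"ty": -0.002,"tz": 0,"turn": 0,"hand": 0.3},{"tx": 0.0003,"ty": -0.002,"tz": 0,"turn": 0,"hand": 0.3},{"tx": 0.0003,"ty": -0.002,"tz": 0,"turn": 0,"hand": 0.3}])

```text
time_s: 9.9
tcp_pos: [0.6214, 0.0446, 0.0799]
eef_rot: [180.0, 0.0, -83.0]
contact_force: [0.4, -0.8, -1.5]
gripper_width: 0.0612
gripper_force: 0.0
```

drive_tool(commands=[{"tx": 0,"ty": 0,"tz": 0.05,"turn": 0,"hand": 0.2},{"tx": 0,"ty": 0,"tz": 0.13,"turn": 0,"hand": 0},{"tx": 0,"ty": 0,"tz": 0.21,"turn": 0,"hand": 0},{"tx": 0.03,"ty": -0.25,"tz": 0.3,"turn": 0,"hand": 0},{"tx": 0.03,"ty": -0.25,"tz": 0.3,"turn": 0,"hand": 0},{"tx": 0.03,"ty": -0.25,"tz": 0.3,"turn": 0,"hand": 0},{"tx": 0.03,"ty": -0.25,"tz": 0.3,"turn": 0,"hand": 0},{"tx": 0.03,"ty": -0.25,"tz": 0.3,"turn": 0,"hand": 0}])

```text
time_s: 10.7
tcp_pos: [0.6397, -0.1074, 0.2607]
eef_rot: [-179.9, 0.0, -83.2]
contact_force: [0.7, -0.1, -0.8]
gripper_width: 0.0877
gripper_force: 0.0
```

```bash
python3 - <<'E'
from h import *
f,K,D,T=cam("wrist"); save(f,"w5.png"); V={}
for l,P,x0 in(("stone",STONE,(.642,-.12)),("tray",TRAY,(.4406,-.2067))):
    for n in("wrist","scene","side"):
        f,K,D,T=cam(n)
        for d in r.trace(l,n):
            c=f[d["pixels"]].mean(0); print(l,n,round(d["score"],2),d["extent"],c.round())
            if (l=="stone" and c.min()>110 and d["pixels"].sum()>800) or (l=="tray" and c[1]>110 and c[2]<150):
                print("   fit",fit(P,[(d["pixels"],K,D,T)],x0))
                if n!="x": V.setdefault(l,[]).append((d["pixels"],K,D,T)); break
    if l in V: print(l,"joint",fit(P,V[l],x0))
s=r.get_state();print(s["time_s"],s["tcp_pos"],s["eef_rot"])
E
```

```text
stone wrist 0.6 [286.6, 119.9, 343.9, 272.5] [194. 182. 175.]
   fit (np.float64(0.645), np.float64(-0.1181), np.float64(6.6), np.float64(0.027))
stone scene 0.88 [200.3, 225.7, 250.9, 277.2] [187. 174. 171.]
   fit (np.float64(0.645), np.float64(-0.1268), np.float64(5.8), np.float64(0.143))
stone side 0.95 [382.3, 215.7, 446.0, 261.8] [163. 151. 144.]
   fit (np.float64(0.6469), np.float64(-0.1111), np.float64(3.3), np.float64(0.162))
stone joint (np.float64(0.6447), np.float64(-0.1179), np.float64(6.3), np.float64(0.123))
tray wrist 0.75 [446.7, 14.9, 624.8, 237.1] [225. 151.  79.]
   fit (np.float64(0.4416), np.float64(-0.2057), np.float64(-10.3), np.float64(0.03))
tray scene 0.81 [240.6, 172.3, 315.3, 231.8] [224. 151.  86.]
   fit (np.float64(0.4412), np.float64(-0.2059), np.float64(-10.0), np.float64(0.028))
tray side 0.88 [226.4, 363.1, 342.1, 480.0] [164.  74. 211.]
tray side 0.73 [315.0, 268.7, 403.4, 357.9] [208. 135.  73.]
   fit (np.float64(0.4421), np.float64(-0.2045), np.float64(-10.2), np.float64(0.015))
tray joint (np.float64(0.4423), np.float64(-0.2044), np.float64(-10.0), np.float64(0.028))
11.35 [ 0.63950456 -0.10529465  0.26017   ] [-1.79999480e+02  1.48628850e-03 -8.30010358e+01]
```

View pics/w5.png

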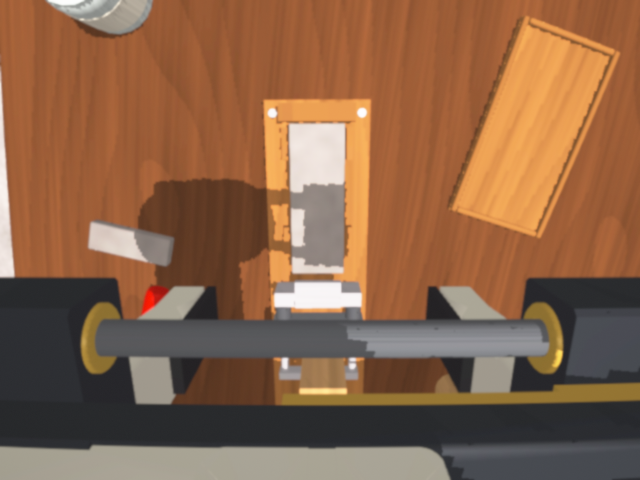

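The wrist view shows the stone free at (318,197), the lip (318,288) clear of its end, the catch held by the wedge, and the tray at (535,128). Next I'll grasp the stone.

drive_tool(commands=[{"tx": 0.009,"ty": -0.021,"tz": -0.08,"turn": 0,"hand": 0},{"tx": 0.009,"ty": -0.021,"tz": -0.16,"turn": 0,"hand": 0},{"tx": 0.009,"ty": -0.021,"tz": -0.24,"turn": 0,"hand": 0},{"tx": 0.009,"ty": -0.021,"tz": -0.31,"turn": 0,"hand": 0.1},{"tx": 0.009,"ty": -0.021,"tz": -0.36,"turn": 0,"hand": 0.1},{"tx": 0.009,"ty": -0.021,"tz": -0.389,"turn": 0,"hand": 0.1},{"tx": 0.009,"ty": -0.021,"tz": -0.389,"turn": 0,"hand": 0.1},{"tx": 0.009,"ty": -0.021,"tz": -0.389,"turn": 0,"hand": 0.1}])

```text
time_s: 12.15
tcp_pos: [0.6453, -0.1182, 0.0271]
eef_rot: [180.0, -0.0, -83.0]
contact_force: [-0.1, -0.0, 0.6]
gripper_width: 0.0789
gripper_force: 0.0
```

drive_tool(commands=[{"tx": 0,"ty": 0,"tz": 0,"turn": 0,"hand": 0.8},{"tx": 0,"ty": 0,"tz": 0,"turn": 0,"hand": 0.8},{"tx": 0,"ty": 0,"tz": 0,"turn": 0,"hand": 0.8},{"tx": 0,"ty": 0,"tz": 0,"turn": 0,"hand": 0.8},{"tx": 0,"ty": 0,"tz": 0,"turn": 0,"hand": 0.8},{"tx": 0,"ty": 0,"tz": 0,"turn": 0,"hand": 0.8},{"tx": 0,"ty": 0,"tz": 0,"turn": 0,"hand": 0.8}], grip_force=45)

```text
time_s: 12.85
tcp_pos: [0.6453, -0.1181, 0.0274]
eef_rot: [-180.0, -0.0, -83.0]
contact_force: [-1.7, 0.5, 5.2]
gripper_width: 0.0496
gripper_force: 45.0
```

drive_tool(commands=[{"tx": 0,"ty": 0,"tz": 0.02,"turn": 0,"hand": 0.8},{"tx": 0,"ty": 0,"tz": 0.06,"turn": 0,"hand": 0.8},{"tx": 0,"ty": 0,"tz": 0.12,"turn": 0,"hand": 0.8},{"tx": 0,"ty": 0,"tz": 0.18,"turn": 0,"hand": 0.8},{"tx": -0.07,"ty": -0.03,"tz": 0.18,"turn": -0.06,"hand": 0.8},{"tx": -0.14,"ty": -0.06,"tz": 0.18,"turn": -0.12,"hand": 0.8},{"tx": -0.21,"ty": -0.09,"tz": 0.18,"turn": -0.191,"hand": 0.8},{"tx": -0.28,"ty": -0.12,"tz": 0.18,"turn": -0.191,"hand": 0.8},{"tx": -0.339,"ty": -0.145,"tz": 0.18,"turn": -0.191,"hand": 0.8},{"tx": -0.339,"ty": -0.145,"tz": 0.18,"turn": -0.191,"hand": 0.8}])

```text
time_s: 13.85
tcp_pos: [0.4354, -0.2058, 0.1343]
eef_rot: [179.8, 0.0, -100.4]
contact_force: [1.0, 0.1, -5.7]
gripper_width: 0.0498
gripper_force: 45.0
```

```bash
python3 - <<'E'
from h import *
A=[]
for n in("side","wrist"):
    f,K,D,T=cam(n); A.append(f)
b=cv2.resize(A[0][150:400,250:500],(400,400)); w=cv2.resize(A[1],(400,400))
save(np.hstack([b,w]),"h6.png")
s=r.get_state();print(s["time_s"],s["tcp_pos"],s["eef_rot"],s["contact_force"],s["gripper_width"],s["joints"].round(1))
E
```

```text
13.95 [ 0.4404026  -0.2054551   0.13512005] [-1.79992140e+02  1.74218831e-02 -1.00287543e+02] [ 0.47926997  0.413331   -6.17040744] 0.049945410640373805 [ -1.8   7.5 -30.   -0.  -52.5  -8.5]
```

View pics/h6.png

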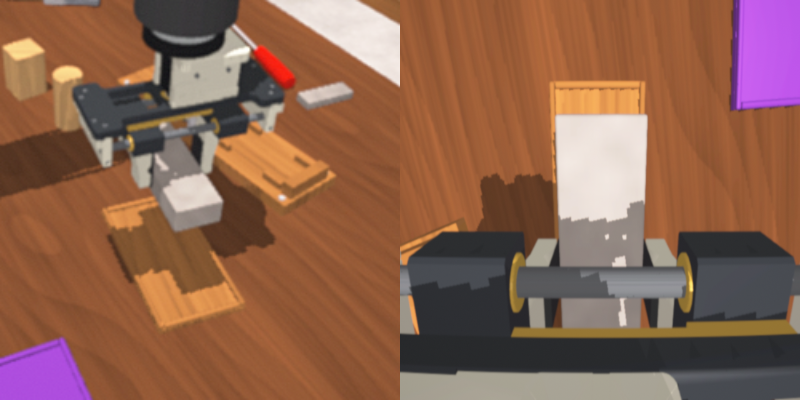

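The stone is held centred over the wooden tray and aligned with it. I'll lower it slowly.

drive_tool(commands=[{"tx": 0,"ty": 0,"tz": -0.06,"turn": 0,"hand": 0.8},{"tx": 0,"ty": 0,"tz": -0.12,"turn": 0,"hand": 0.8},{"tx": 0,"ty": 0,"tz": -0.16,"turn": 0,"hand": 0.8},{"tx": 0,"ty": 0,"tz": -0.18,"turn": 0,"hand": 0.8},{"tx": 0,"ty": 0,"tz": -0.188,"turn": 0,"hand": 0.8},{"tx": 0,"ty": 0,"tz": -0.193,"turn": 0,"hand": 0.8},{"tx": 0,"ty": 0,"tz": -0.193,"turn": 0,"hand": 0.8}])

```text
time_s: 14.65
tcp_pos: [0.4422, -0.205, 0.0191]
eef_rot: [-180.0, -0.0, -100.2]
contact_force: [-0.5, 0.4, -5.2]
gripper_width: 0.0496
gripper_force: 45.0
```

drive_tool(commands=[{"tx": 0,"ty": 0,"tz": -0.002,"turn": 0,"hand": 0.8},{"tx": 0,"ty": 0,"tz": -0.004,"turn": 0,"hand": 0.8},{"tx": 0,"ty": 0,"tz": -0.004,"turn": 0,"hand": 0.8}])

```text
time_s: 14.95
tcp_pos: [0.4417, -0.2051, 0.0169]
eef_rot: [-180.0, 0.0, -100.2]
contact_force: [0.1, 1.3, -5.1]
gripper_width: 0.0496
gripper_force: 45.0
```

drive_tool(commands=[{"tx": 0,"ty": 0,"tz": -0.002,"turn": 0,"hand": 0.8},{"tx": 0,"ty": 0,"tz": -0.003,"turn": 0,"hand": 0.8},{"tx": 0,"ty": 0,"tz": -0.003,"turn": 0,"hand": 0.8}])

```text
time_s: 15.25
tcp_pos: [0.4417, -0.2052, 0.0154]
eef_rot: [-180.0, -0.0, -100.2]
contact_force: [-2.5, 1.8, 4.6]
gripper_width: 0.0497
gripper_force: 45.0
```

drive_tool(commands=[{"tx": 0,"ty": 0,"tz": 0,"turn": 0,"hand": 0.3},{"tx": 0,"ty": 0,"tz": 0,"turn": 0,"hand": 0.3},{"tx": 0,"ty": 0,"tz": 0,"turn": 0,"hand": 0.3},{"tx": 0,"ty": 0,"tz": 0,"turn": 0,"hand": 0.3},{"tx": 0,"ty": 0,"tz": 0.03,"turn": 0,"hand": 0.2},{"tx": 0,"ty": 0,"tz": 0.1,"turn": 0,"hand": 0.2},{"tx": 0,"ty": 0,"tz": 0.18,"turn": 0,"hand": 0},{"tx": 0,"ty": 0.1,"tz": 0.35,"turn": 0,"hand": 0},{"tx": 0,"ty": 0.1,"tz": 0.35,"turn": 0,"hand": 0},{"tx": 0,"ty": 0.1,"tz": 0.35,"turn": 0,"hand": 0}])

```text
time_s: 16.25
tcp_pos: [0.4432, -0.1441, 0.2295]
eef_rot: [-179.6, 0.1, -100.1]
contact_force: [0.5, -0.2, -0.5]
gripper_width: 0.0868
gripper_force: 0.0
```

```bash
python3 - <<'E'
from h import *
A=[]
for n in("scene","side"):
    f,K,D,T=cam(n); A.append(f)
    for d in r.trace("stone",n): 
        if f[d["pixels"]].mean(0)[2]>100: print(n,d["extent"],fit(box(.05,.14,.006,.034),[(d["pixels"],K,D,T)],(.442,-.205)))
save(np.hstack([cv2.resize(A[0][110:350,170:410],(400,400)),cv2.resize(A[1][150:390,250:490],(400,400))]),"e7.png")
E
```

```text
scene [258.5, 172.7, 299.6, 218.4] (np.float64(0.4378), np.float64(-0.2092), np.float64(-10.1), np.float64(0.091))
side [330.4, 273.2, 383.8, 339.2] (np.float64(0.4417), np.float64(-0.2035), np.float64(-10.6), np.float64(0.048))
```

View pics/e7.png

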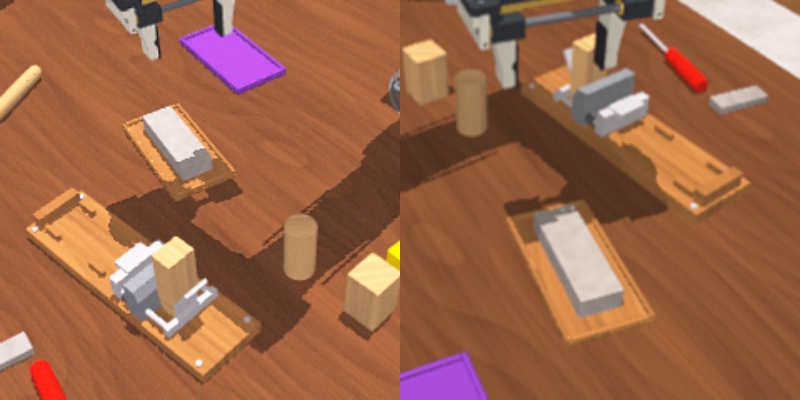

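The stone lies flat inside the wooden tray, the wedge stands upright in the gap with the catch drawn back, and the gripper is clear of everything.

```bash
python3 -c "
from plant import r
print(r.close_job())"
```

```text
the job is handed in; nothing more can be done
None
```

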